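Hook the cup tray in, set the espresso cups up on the shelf

ROBOT

A 6-joint arm with a two-finger parallel gripper is mounted at the origin on the work surface. World frame = base frame: x ahead of the robot, y to its left, z up, the work surface at z = 0. Lengths are in m, angles in degrees, forces in N, time in s.
With the tool pointing down it reaches from about 0.275 to 0.825 m from the base axis. Payload 5.2 kg.
Tool frame: the origin (TCP) lies midway between the tips of the shut fingers; the grasp point (between the pads) lies 19 mm behind it (robot.hold_point_z is the distance from the TCP to the grasp point, in m); z points along the fingers, y is the line along which they close (so a half turn about z gives the same grasp; the last joint's range is limited). The gripper opens to 93 mm and grips with 3 to 60 N. Pads are 15 mm wide; open, the fingers measure 128 mm over their backs; the gripper's body (75 mm by 188 mm) begins 65 mm behind the grasp point.
Start: joints at [61.433, 14.817, 87.949, -0, 77.235, -11.62], TCP at [0.16, 0.526, 0.219] pointing down, gripper open.
Joint ranges: [-179.93, 179.93], [-52.35, 119.4], [10.71, 147.94], [-69.91, 249.91], [12.55, 155.21], [-178.61, 178.61]. Speed limits (degrees/s): [147.25, 147.25, 180, 180, 180, 180].

INTERFACE

Orientations are given as [roll, pitch, yaw] about the fixed x, y, z axes, in that order (R = Rz(yaw) Ry(pitch) Rx(roll)).
In Python, from station import robot gives the robot as it stands. Calls block until the motion is done:
- robot.move_ptp(position, orientation): joint-space move of the TCP to a pose.
- robot.movel(position, rate=0.15, ori=None, stop_force=None): straight line of the TCP; ori=None keeps the orientation; rate is the mean speed in m/s. With stop_force (N) it stops when the force on the tool has changed by that much, and returns True; else False.
- robot.movej(angles): joint-space move.
- robot.move_gripper(opening): opening from 0.0 (shut) to 1.0 (fully open); the grip force is fixed at half the most; returns when the fingers have stopped.
- robot.hold(seconds).
- robot.solve_ik(position, orientation): joint angles nearest the present ones, or None.
- robot.grab_frame(name): name is "scene" or "top" or "wrist"; returns the picture (400x640x3 uint8, red, green, blue); there is no depth.
- robot.camera_model(name): a dict with "intrinsics" (3x3 intrinsics, pixels), "k1" (the pictures are not rectified: a ray, as slopes to the right and down, at radius r is drawn at 1 + k1 r^2 times it, then the intrinsics apply), "T" (4x4, takes a point from camera to world coordinates); the wrist camera has in their place "mount" (4x4, takes a point from camera to tool coordinates, whose origin is the TCP and whose axes are the flange's). Camera axes: x right, y up, looking along -z (the intrinsics and any distortion apply to the point x, -y, -z); pixel columns grow to the right and rows downward; lengths in m; the calibration is good to about 2 mm. A picture is of the moment at which its call begins: read the wrist's pose just before it. camera_model takes no time and is no camera call.
A pose or a line that the arm cannot do raises robot.MotionError and nothing moves.
- robot.sign_off(): hands the job in; it is judged then, once.
Trained networks look in the newest picture that a camera, given by its name, has taken for a name from the list of things; names that differ only in an ending like _2 or _b are one class to them, and where a whole thing is asked for, a point or a joint stands for the part that bears it (a point fixed in the world has none). Each returns a list of dicts, best first, with "confidence" (0 to 1); they miss things now and then, are a little off and sometimes report something else, mostly with a low value. They report only what shows in the picture. A call takes as long as a camera call. They do not tell look-alikes from the thing itself.
- robot.find_in(camera, name): "extent" ([left, top, width, height] in pixels, round what is visible of it).
- robot.trace(camera, name): "mask" (400x640 bool, what is visible of it) and "extent" ([left, top, width, height] in pixels, round what is visible of it).
- robot.mark_of(camera, name): "position" ([column, row] in pixels: a listed point, or the origin of a listed thing).
Readings, each from a call of its own:
- robot.get_time(): time.
- robot.get_qpos(): joint angles.
- robot.get_joint_velocities(): joint speeds.
- robot.get_joint_torque(): joint torques, N m.
- robot.get_tcp_pos(): TCP position.
- robot.get_tool_rot(): TCP orientation.
- robot.get_contact_force(): force on the tool from outside, world axes, zero at the start.
- robot.get_torque(): the same for the moment, N m.
- robot.get_width(): opening from 0.0 (shut) to 1.0 (fully open).
- robot.get_finger_force(): force on a finger pad.
Only numpy, scipy, OpenCV 4.12 (cv2) and the standard library are available. Lean on these libraries where they do the work, as an engineer would, in place of code of your own. Each camera call takes 0.05 s, during which the arm holds its last target. There are 200 camera calls.

TASK

The tray of clean espresso cups was left at the back of the counter, out of reach: take the pull hook from the steel shelf's drawer, catch it behind the tray's near wire pull and draw the tray, with its cups standing in it, gently onto the steel drip plate let into the counter. Then lift the cups out one by one, with a light grip because the ceramic is thin, and set each softly upright on top of the steel shelf. At the end the pull hook must lie back in the drawer with the drawer fully shut, the empty tray stays on the drip plate, and the other things are left where they are.

Things in the scene. Friction and masses are not known exactly. Their poses are not given: they have to be found in the camera images.
- shelf: narrow steel shelf fixed to a low brick parapet behind it (+x, 134 mm high). Origin: on the counter under the middle of its top plate; x to the parapet, y along the shelf. The plate, 100 mm above the counter, is flat from x = -105 to +104 mm and y = -210 to +210 mm, with a 22 mm back edge at +x; its front edge is plain. A drawer fills the space under it
- drawer (a joint): how far the shelf's drawer is pulled out, 0 shut to 0.17 m, along the shelf's -x (towards the robot); light slides (1.5 N), stays where it is left
- drawer_handle (a point): middle of the drawer's bar handle, 73 mm above the counter: a round bar 10 mm thick, 110 mm long along the shelf's y, axis 42 mm in front of the drawer's face, on posts 48 mm either side of the middle. The shelf's plate overhead ends behind the face, its top 27 mm higher than the bar
- drawer_floor (a point): middle of the drawer's inner floor, 22 mm above the counter; moves with the drawer, axes as the shelf's. Inside 192 mm (x) by 382 mm (y), walls 42 mm high; the front panel's inner face is 100 mm in front (-x) of this point and rises 67 mm above it. Pulled out 0.165 m, the drawer is clear of the plate from 100 mm in front of this point to 60 mm behind it
- hook: pull hook, 180 mm long, 140 g, lying level across the drawer, lip to the shelf's -y. Beech handle 90 long, 24 wide, 36 mm tall; from its top a flat steel bar (underside 29 mm up) runs on to a lip turned straight down, 46 mm wide, 5 mm thick, down to the level of the handle's underside. Origin: middle of the handle's underside; x to the lip, z up. Balance point 8 mm along x
- hook_tip (a point): middle of the lip's lower edge, 131.5 mm from the hook's origin along its x, level with the underside
- tray: aluminium cup tray, 96 (x) by 376 mm (y), walls 24 mm high, floor 3 mm, 0.55 kg empty. Origin: centre of underside. A level U-shaped wire pull, 8 mm thick, its middle 18 mm above the counter, stands out at the middle of each long side; cross wire 90 mm from the origin, legs at y = -50 and +50 mm. Near pull: at -x, to the robot; clear opening 38 (x) by 92 mm (y), middle at x = -67 mm
- cup1: red ceramic espresso cup (all alike, two to four present), hollow, straight, 58 mm across, 60 mm tall, wall 3.5 mm, 160 g; a small ear reaches 50 mm from the axis along its -x, 20 to 50 mm up. Origin: centre of underside. They stand in a row, about 92 mm or more apart, ears to the robot: grip across the cup's y. Thin: grip at about 20 N a pad, never over 30
- cup2: red ceramic espresso cup (all alike, two to four present), hollow, straight, 58 mm across, 60 mm tall, wall 3.5 mm, 160 g; a small ear reaches 50 mm from the axis along its -x, 20 to 50 mm up. Origin: centre of underside. They stand in a row, about 92 mm or more apart, ears to the robot: grip across the cup's y. Thin: grip at about 20 N a pad, never over 30
- cup3: red ceramic espresso cup (all alike, two to four present), hollow, straight, 58 mm across, 60 mm tall, wall 3.5 mm, 160 g; a small ear reaches 50 mm from the axis along its -x, 20 to 50 mm up. Origin: centre of underside. They stand in a row, about 92 mm or more apart, ears to the robot: grip across the cup's y. Thin: grip at about 20 N a pad, never over 30
- cup4: red ceramic espresso cup (all alike, two to four present), hollow, straight, 58 mm across, 60 mm tall, wall 3.5 mm, 160 g; a small ear reaches 50 mm from the axis along its -x, 20 to 50 mm up. Origin: centre of underside. They stand in a row, about 92 mm or more apart, ears to the robot: grip across the cup's y. Thin: grip at about 20 N a pad, never over 30
- drip_plate: flush slotted steel drip plate, 180 mm (x) by 430 mm (y), let into the counter, level with it, nothing to catch on. Origin: its centre
- jar: frosted glass jar with a ribbed twist cap, 68 mm wide, 108 mm tall, standing on the rear half of the shelf (its x about 54 mm); leave alone. Origin: centre of underside
- tamper: wooden tamper with a steel foot, 58 mm wide, 93 mm tall, standing on the counter; leave alone. Origin: centre of underside
- sugar_tin: white ceramic sugar pot with a knob, 70 mm wide, 76 mm tall, on the rear half of the shelf (its x about 54 mm); leave alone. Origin: centre of underside
Mind the look-alikes: they are no part of the job. What is shaped like the cup4 but turquoise or yellow is not meant.

How it is judged:
By the outcome, as a careful person would: the job done as asked, in the order asked, and still so for the second after the job is handed in, with the robot touching nothing.
Of cup1, cup2, cup3, cup4 only 2 to 4 are there at a start; the rules pass over those that are not, and their reading is None.
At some moment in a run one of tray, hook may be knocked a few centimetres aside while the robot is not near it.
It also fails if it takes over 210 s, if anything falls off the work surface, if the arm or the gripper's body presses on something with over 40 N, if the wrist force passes 120 N, or if a joint passes its speed limit or range.

## Working session

There is one attempt and no reset: what is moved stays moved. The work goes in short steps, each a Python script; the robot and the scene stay as the last script left them, time stands still between calls to the robot, and variables do not carry over. Pictures are saved under pics/ and viewed, at most 14 in all, crops included, and the job is handed in when it is done.

```bash
ls; mkdir -p pics; cat > h.py <<'E'
import numpy as np, cv2
from scipy.spatial.transform import Rotation as R
from station import robot
def save(cam,name):
    im=robot.grab_frame(cam); cv2.imwrite(f'pics/{name}.png',cv2.cvtColor(np.asarray(im),cv2.COLOR_RGB2BGR)); return im
def T_of(cam,pose=None):
    m=robot.camera_model(cam)
    if 'T' in m: return m,np.array(m['T'])
    p,o=pose if pose else (robot.get_tcp_pos(),robot.get_tool_rot())
    T=np.eye(4);T[:3,:3]=R.from_euler('xyz',o,degrees=True).as_matrix();T[:3,3]=p
    return m,T@np.array(m['mount'])
def p2w(cam,uv,z,pose=None):
    m,T=T_of(cam,pose); K=np.array(m['intrinsics']); k=m['k1']
    d=cv2.undistortPoints(np.array([[uv]],float),K,np.array([k,0,0,0.]))[0,0]
    v=T[:3,:3]@np.array([d[0],-d[1],-1]); o=T[:3,3]
    return o+v*(z-o[2])/v[2]
def w2p(cam,P,pose=None):
    m,T=T_of(cam,pose); K=np.array(m['intrinsics']); k=m['k1']
    c=np.linalg.inv(T)@np.r_[P,1]; s=np.array([c[0],-c[1]])/-c[2]
    s=s*(1+k*(s@s)); return K[:2,:2]@s+K[:2,2]
E
python3 - <<'E'
from h import *
save('scene','s0'); save('top','t0')
print(robot.camera_model('top'));print(robot.camera_model('scene')['T']);print(robot.camera_model('wrist'))
z={'shelf':0,'drawer_handle':.073,'drawer_floor':.022,'hook':.022,'hook_tip':.022,'tray':0,'cup1':.003,'drip_plate':0,'jar':.1,'tamper':0,'sugar_tin':.1}
for n in z:
  for cam in ('top','scene'):
    for r in robot.mark_of(cam,n)[:6]:
        print(n,cam,np.round(r['position']),round(r['confidence'],2),np.round(p2w(cam,r['position'],z[n]),3)[:2])
E
```

```text
pics
{'intrinsics': array([[426.54837331,   0.        , 320.98544942],
       [  0.        , 426.54837331, 208.35613192],
       [  0.        ,   0.        ,   1.        ]]), 'k1': -0.07407791216244715, 'T': array([[-6.52910138e-03,  9.89239987e-01, -1.46156144e-01,
         4.13735733e-01],
       [-9.99977467e-01, -6.23082937e-03,  2.49848334e-03,
        -1.34209818e-01],
       [ 1.56092563e-03,  1.46169164e-01,  9.89258378e-01,
         1.56366201e+00],
       [ 0.00000000e+00,  0.00000000e+00,  0.00000000e+00,
         1.00000000e+00]])}
[[-0.73514818 -0.44671547  0.50990435  1.23911728]
 [ 0.67763274 -0.46286814  0.57146037  0.54553167]
 [-0.01926171  0.76563593  0.6429857   0.85377653]
 [ 0.          0.          0.          1.        ]]
{'intrinsics': array([[276.82817062,   0.        , 322.02781714],
       [  0.        , 276.82817062, 198.36193433],
       [  0.        ,   0.        ,   1.        ]]), 'k1': 0.013982071617280217, 'mount': array([[-9.43225823e-04,  9.59667772e-01,  2.81134982e-01,
         7.84709872e-02],
       [ 9.99999549e-01,  9.35126232e-04,  1.62964033
[... 921 characters left out ...]
 top [305. 157.] 0.7 [ 0.842 -0.08 ]
cup1 top [365. 195.] 0.58 [ 0.695 -0.301]
cup1 scene [272. 216.] 0.88 [ 0.711 -0.23 ]
cup1 scene [244. 168.] 0.84 [ 0.626 -0.489]
cup1 scene [253. 185.] 0.7 [ 0.662 -0.388]
cup1 scene [265. 136.] 0.7 [ 0.447 -0.602]
cup1 scene [267. 203.] 0.67 [ 0.683 -0.288]
cup1 scene [267. 264.] 0.67 [ 0.838 -0.089]
drip_plate top [353. 236.] 0.56 [ 0.541 -0.256]
drip_plate scene [306. 189.] 0.74 [ 0.548 -0.255]
jar top [251. 181.] 0.76 [0.729 0.106]
jar scene [349. 255.] 0.72 [0.725 0.097]
tamper top [288. 180.] 0.57 [ 0.754 -0.017]
tamper scene [313. 262.] 0.84 [ 0.742 -0.013]
sugar_tin top [200. 185.] 0.72 [0.715 0.285]
sugar_tin scene [413. 302.] 0.77 [0.722 0.285]
```

View pics/t0.png

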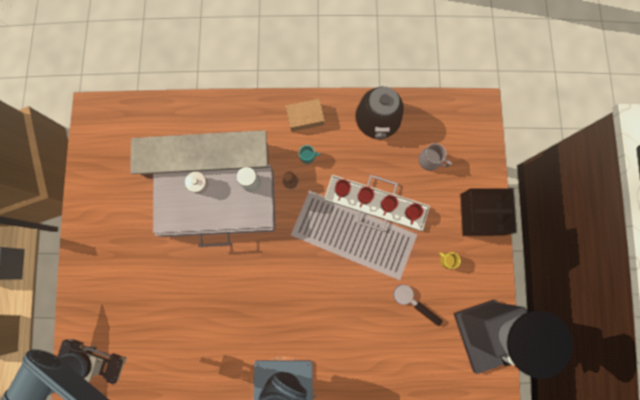

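View pics/s0.png

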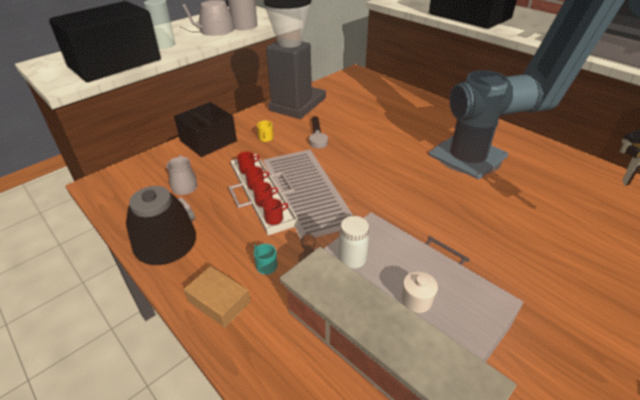

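The top view shows four red cups in the tray at about (343,188), (366,196), (389,204) and (414,213). The tray is yawed about -20° and sits behind the drip plate at (353,236). The drawer handle is at (215,240). The turquoise cup at (306,154) and the yellow cup at (450,260) are the look-alikes. The scene view agrees with this.

```bash
python3 - <<'E'
from h import *
a=p2w('top',(154,234),.1);b=p2w('top',(273,229.5),.1);print('front edge',a,b,np.degrees(np.arctan2(*(a-b)[[0,1]])))
for n,zz in (('drip_plate',0),('tray',.024),('drawer_handle',.073)):
    r=robot.trace('top',n)
    if r:
        m=r[0]['mask'].astype(np.uint8); c=cv2.minAreaRect(np.argwhere(m)[:,::-1].astype(np.float32))
        pts=[p2w('top',q,zz)[:2].round(3) for q in cv2.boxPoints(c)]; print(n,r[0]['confidence'],pts,np.mean(pts,0))
print(robot.get_tool_rot())
for psi in (90,-90):
    for p in ([.505,.238,.25],[.505,.238,.054],[.34,.238,.054],[.34,.238,.054]):
        q=robot.solve_ik(p,[180,0,psi]); print(psi,p,None if q is None else np.round(q))
E
```

```text
front edge [0.54350839 0.44328277 0.1       ] [0.55735769 0.02796191 0.1       ] -1.9098786989220158
drip_plate 0.71 [array([ 0.54 , -0.019]), array([ 0.715, -0.088]), array([ 0.548, -0.494]), array([ 0.377, -0.419])] [ 0.545 -0.255]
tray 0.82 [array([ 0.625, -0.135]), array([ 0.802, -0.184]), array([ 0.697, -0.551]), array([ 0.523, -0.496])] [ 0.66175 -0.3415 ]
drawer_handle 0.66 [array([0.55 , 0.447]), array([0.57 , 0.028]), array([0.512, 0.024]), array([0.492, 0.442])] [0.531   0.23525]
[ 1.79999258e+02 -2.80094134e-04  1.63050329e+02]
90 [0.505, 0.238, 0.25] [14. 15. 84. -0. 82. 14.]
90 [0.505, 0.238, 0.054] [14. 25. 99. -0. 56. 14.]
90 [0.34, 0.238, 0.054] [ 20.  12. 118.  -0.  49.  20.]
90 [0.34, 0.238, 0.054] [ 20.  12. 118.  -0.  49.  20.]
-90 [0.505, 0.238, 0.25] [  14.   15.   84.    0.   82. -166.]
-90 [0.505, 0.238, 0.054] [  14.   25.   99.   -0.   56. -166.]
-90 [0.34, 0.238, 0.054] [  20.   12.  118.   -0.   49. -160.]
-90 [0.34, 0.238, 0.054] [  20.   12.  118.   -0.   49. -160.]
```

```bash
python3 - <<'E'
from h import *
robot.move_ptp([.503,.238,.23],[180,0,91.9]); 
save('wrist','w1')
for n in ('drawer_handle','shelf'):
    for r in robot.mark_of('wrist',n)[:2]: print(n,r['position'],r['confidence'],p2w('wrist',r['position'],.073))
r=robot.trace('wrist','drawer_handle')
if r: print(r[0]['extent'],r[0]['confidence'])
print(robot.get_time(),robot.get_width())
E
```

```text
drawer_handle [325.7, 188.6] 0.95 [0.5065925  0.23501627 0.073     ]
[325.3, 0.5, 55.9, 341.9] 0.7
3.1917 1.0005858654872402
```

View pics/w1.png

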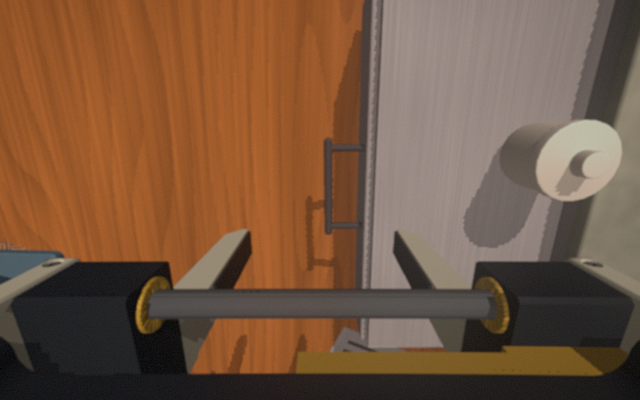

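Bar seen upright at column 328, rows 140–232, as the network reports. Now I'll grip it and pull.

```bash
python3 - <<'E'
from h import *
a=p2w('wrist',(328,144),.073);b=p2w('wrist',(328,228),.073);print(a,b)
e1=p2w('wrist',(378,2),.1);e2=p2w('wrist',(364,300),.1);d=e1-e2;print('edge yaw',np.degrees(np.arctan2(-d[0],d[1])))
h=(a+b)/2; h=np.r_[h[:2],0]; yaw=1.9
robot.move_gripper(.33)
o=[180,0,90+yaw]
robot.movel([h[0],h[1],.12],.2,o)
print(robot.movel([h[0],h[1],.054],.1,stop_force=8))
robot.move_gripper(0.0); print(robot.get_width(),robot.get_finger_force(),robot.get_contact_force(),robot.get_tcp_pos())
u=np.array([np.cos(np.radians(yaw)),np.sin(np.radians(yaw)),0])
p=np.array(robot.get_tcp_pos())
print(robot.movel(p-u*.166,.1)); print(robot.get_contact_force(),robot.get_tcp_pos())
robot.move_gripper(.33); p=np.array(robot.get_tcp_pos()); robot.movel([p[0],p[1],.2],.2); print(p)
# look into drawer
robot.move_gripper(1.0)
c=p+u*.142
robot.move_ptp([c[0],c[1],.26],o)
save('wrist','w2')
for n,z in (('hook',.022),('hook_tip',.022),('drawer_floor',.022),('drawer_handle',.073)):
    for r in robot.mark_of('wrist',n)[:2]: print(n,r['position'],r['confidence'],p2w('wrist',r['position'],z))
print(robot.get_time())
E
```

```text
[0.50739326 0.28779545 0.073     ] [0.51156748 0.18395725 0.073     ]
edge yaw 2.1204415645139867
False
0.09241455635393202 29.995551109313965 [-0.57592624  0.3689564   3.83024846] [0.50969211 0.23595986 0.05444922]
False
[  4.90515605 -10.44845279   4.2930082 ] [0.34318103 0.22852668 0.05440758]
[0.34358259 0.23053481 0.05436698]
hook [293.6, 117.3] 0.9 [0.44039249 0.31185077 0.022     ]
hook [327.0, 172.5] 0.64 [0.48998693 0.23529445 0.022     ]
hook_tip [292.3, 209.6] 0.7 [0.43908211 0.17574303 0.022     ]
hook_tip [331.5, 173.1] 0.68 [0.49688295 0.23465365 0.022     ]
drawer_floor [331.0, 173.8] 0.83 [0.49658879 0.2336048  0.022     ]
drawer_floor [439.8, 169.8] 0.17 [0.65626793 0.24480832 0.022     ]
drawer_handle [216.7, 183.9] 0.88 [0.34635231 0.2252811  0.073     ]
11.5833
```

View pics/w2.png

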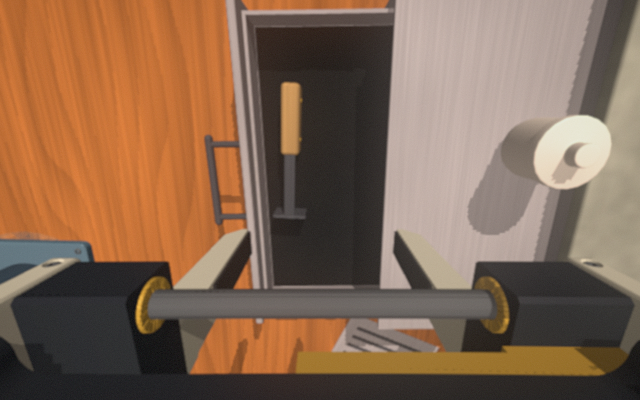

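The hook lies along -y. Its handle spans (291,83) to (289,153) and the lip is at (290,213). I'll grasp it near the balance point, with tool x along the hook.

```bash
python3 - <<'E'
from h import *
a=p2w('wrist',(291,83),.058);b=p2w('wrist',(289,153),.058);l=p2w('wrist',(290,213),.053)
print(a,b,l,'yaw ab',np.degrees(np.arctan2(*(b-a)[[1,0]])),'al',np.degrees(np.arctan2(*(l-a)[[1,0]])))
psi=np.degrees(np.arctan2(*(l-a)[[1,0]]))
d=np.array([np.cos(np.radians(psi)),np.sin(np.radians(psi)),0])
o=(np.array([.4404,.3119,0])+ (a+b)/2*[1,1,0])/2
print('origin',o, (a+b)/2)
g=o+d*.008
robot.move_gripper(.40)
robot.move_ptp([g[0],g[1],.2],[180,0,psi])
print(robot.get_qpos())
# closer look before descent
save('wrist','w3')
for n in('hook','hook_tip'):
    for r in robot.mark_of('wrist',n)[:2]: print(n,r['position'],r['confidence'],p2w('wrist',r['position'],.022))
E
```

```text
[0.44157345 0.35250328 0.058     ] [0.4389881  0.26674373 0.058     ] [0.43978205 0.18106415 0.053     ] yaw ab -91.72674659077822 al -90.59867291255846
origin [0.44034039 0.31076175 0.        ] [0.44028077 0.3096235  0.058     ]
[ 2.25410233e+01  1.39765874e+01  9.17486666e+01 -5.30670289e-04
  7.42672392e+01 -1.56828101e+02]
hook [322.2, 183.6] 0.6 [0.44002041 0.30547199 0.022     ]
hook_tip [324.0, 74.4] 0.69 [0.43646812 0.17756632 0.022     ]
```

View pics/w3.png

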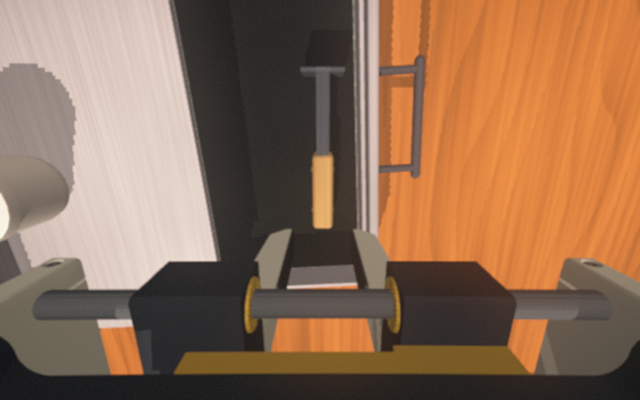

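```bash
python3 - <<'E'
from h import *
psi=-91.2
robot.movel([.4400,.301,.2],.1,[180,0,psi])
robot.movel([.4400,.301,.06],.15)
print(robot.movel([.4400,.301,.028],.05,stop_force=6), robot.get_tcp_pos())
for w in (.24,.22,.2):
    robot.move_gripper(w); print(w,robot.get_width(),robot.get_finger_force())
robot.move_gripper(0); print(robot.get_width(),robot.get_finger_force(),robot.get_contact_force())
robot.movel([.4400,.301,.25],.15)
print(robot.get_contact_force(),robot.get_torque(),robot.get_width())
# tray by top camera again
robot.grab_frame('top')
for n in('tray','cup1','drip_plate'):
    for r in robot.mark_of('top',n)[:6]: print(n,r['confidence'],p2w('top',r['position'],.003 if n=='cup1' else 0))
robot.move_ptp([.40,-.24,.30],[180,0,-20]); 
save('wrist','w4')
tz=robot.get_tcp_pos()[2]-.006
for n,z in(('hook_tip',tz),('tray',0),('drip_plate',0),('cup1',.003)):
    for r in robot.mark_of('wrist',n)[:5]: print(n,r['position'],r['confidence'],p2w('wrist',r['position'],z))
print(robot.get_tcp_pos(),robot.get_time())
E
```

```text
False [0.44010074 0.30105708 0.02797099]
0.24 0.2548586194346631 29.967706203460693
0.22 0.25712777719347224 29.968141615390778
0.2 0.2571535448373993 29.968557357788086
0.25691581805718006 29.968512654304504 [-1.16465256  0.47023143  5.18461577]
[-0.29932607 -0.2730454  -1.20147867] [ 0.13592299  0.09200079 -0.05050957] 0.2619247145168834
tray 0.82 [ 0.66549805 -0.33989339  0.        ]
tray 0.52 [ 0.66300087 -0.37937716  0.        ]
cup1 0.79 [ 0.84000051 -0.0799217   0.003     ]
cup1 0.74 [ 0.62185093 -0.46742503  0.003     ]
cup1 0.67 [ 0.69157834 -0.30773824  0.003     ]
cup1 0.59 [ 0.65425644 -0.37903942  0.003     ]
cup1 0.52 [ 0.70385878 -0.2115148   0.003     ]
cup1 0.52 [ 0.43126652 -0.59799548  0.003     ]
drip_plate 0.68 [ 0.546512   -0.25591733  0.        ]
hook_tip [320.5, 30.3] 0.59 [ 0.51645038 -0.28142296  0.29398084]
drip_plate [302.8, 71.4] 0.88 [ 5.47212011e-01 -2.61945435e-01  5.55111512e-17]
cup1 [535.5, 54.3] 0.86 [ 0.44778298 -0.59761466  0.003     ]
[ 0.40009338 -0.23985022  0.29997246] 23.75
```

View pics/w4.png

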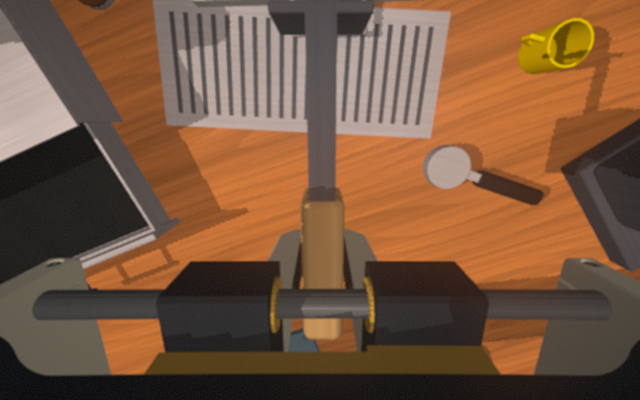

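The hook is held straight, with its tip about 124 mm ahead of the TCP. The drip plate's near corners are at (166,124) and (431,138). Next I'll look at the tray.

```bash
python3 - <<'E'
from h import *
L=p2w('wrist',(166,125),0);Rr=p2w('wrist',(431,138),0);print(L,Rr,np.linalg.norm(L-Rr),'plate yaw',np.degrees(np.arctan2(-(L-Rr)[0],(L-Rr)[1])))
robot.movel([.55,-.295,.36],.2)
save('wrist','w5')
for n,z in(('tray',0),('cup1',.003),('drip_plate',0)):
    for r in robot.mark_of('wrist',n)[:6]: print(n,np.round(r['position']),r['confidence'],p2w('wrist',r['position'],z))
r=robot.trace('wrist','tray')
if r: print(r[0]['extent'],r[0]['confidence'])
print(robot.get_tcp_pos(),robot.get_tool_rot())
E
```

```text
[ 0.54821588 -0.02485147  0.        ] [ 0.38107012 -0.42381981  0.        ] 0.4325661114062214 plate yaw -22.73099987772218
tray [248.  87.] 0.74 [ 0.71595456 -0.21565766  0.        ]
tray [325.  91.] 0.61 [ 0.66237586 -0.34221443  0.        ]
cup1 [492. 154.] 0.97 [ 0.45027388 -0.59825321  0.003     ]
cup1 [403.  84.] 0.96 [ 0.62597966 -0.47398768  0.003     ]
cup1 [146.  36.] 0.84 [ 0.84457431 -0.08985857  0.003     ]
cup1 [346.  85.] 0.8 [ 0.65908919 -0.37969036  0.003     ]
cup1 [248.  87.] 0.78 [ 0.71420181 -0.21746056  0.003     ]
cup1 [297.  83.] 0.76 [ 0.69206485 -0.30029744  0.003     ]
drip_plate [305. 165.] 0.88 [ 0.55183975 -0.26046851  0.        ]
[212.5, 36.6, 229.4, 109.1] 0.76
[ 0.54944975 -0.29481054  0.36029874] [ 1.79995571e+02 -1.15180036e-02 -2.00172183e+01]
```

View pics/w5.png

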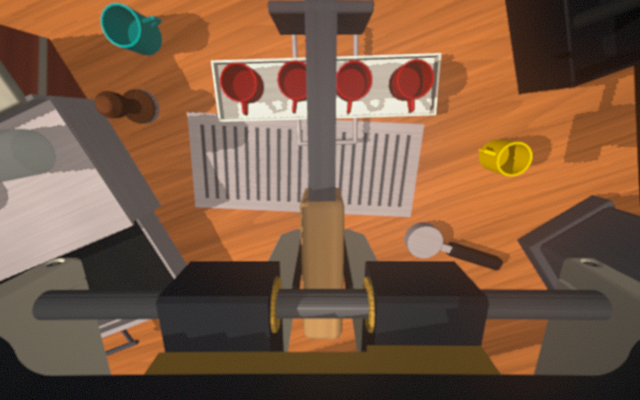

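The tray is at (327,90) with its near rim running (219,121) to (437,115). The near pull's legs are at columns 301 and 356, with the cross wire at row ~141. All four cups are standing.

```bash
python3 - <<'E'
from h import *
c=[p2w('wrist',u,.024) for u in ((219,121),(437,115),(440,55),(212,62))]
print(np.round(c,3)); print('ctr',np.mean(c,0))
for d in (c[0]-c[1],c[3]-c[2]): print(np.linalg.norm(d),'yaw',np.degrees(np.arctan2(-d[0],d[1])))
for u in((301,118),(356,118),(300,141),(357,141)): print(u,p2w('wrist',u,.018))
pc=[p2w('wrist',u,0) for u in ((195,207),(410,217),(424,126),(189,113))]
print('plate',np.round(pc,3),np.mean(pc,0))
for d in (pc[0]-pc[1],pc[3]-pc[2]): print(np.linalg.norm(d),'yaw',np.degrees(np.arctan2(-d[0],d[1])))
print('tip angle', p2w('wrist',(320.5,24),.354))
E
```

```text
[[ 0.678 -0.151  0.024]
 [ 0.558 -0.51   0.024]
 [ 0.648 -0.536  0.024]
 [ 0.766 -0.181  0.024]]
ctr [ 0.66256818 -0.3446033   0.024     ]
0.3789569256541194 yaw -18.56947642997289
0.3739326780035181 yaw -18.495115311247307
(301, 118) [ 0.63437225 -0.28653225  0.018     ]
(356, 118) [ 0.60109727 -0.37755096  0.018     ]
(300, 141) [ 0.5979451  -0.27037949  0.018     ]
(357, 141) [ 0.56265841 -0.36691651  0.018     ]
plate [[ 0.548 -0.025  0.   ]
 [ 0.38  -0.422  0.   ]
 [ 0.544 -0.492  0.   ]
 [ 0.712 -0.098  0.   ]] [ 0.54613949 -0.25932143  0.        ]
0.4313348814974657 yaw -22.893424128834702
0.4286467997130532 yaw -23.08946132282259
tip angle [ 0.66866766 -0.33764182  0.354     ]
```

```bash
python3 - <<'E'
from h import *
def M(y): a=np.radians(y); return np.array([[np.cos(a),-np.sin(a)],[np.sin(a),np.cos(a)]])
tip=np.array([.125,0])
T0=np.array([.6625,-.3438]);y0=-18.5; P=np.array([.546,-.259]);yp=-22.9
def tcp(t,y): return t-M(y)@tip
s=tcp(T0+M(y0)@[-.067,.013],y0)
robot.movel([*s,.2],.2,[180,0,y0])
robot.movel([*s,.05],.15)
robot.grab_frame('wrist')
for n in('tray',):
    for r in robot.mark_of('wrist',n)[:2]: print(r['confidence'],p2w('wrist',r['position'],0))
print(robot.movel([*s,.010],.05,stop_force=5),robot.get_tcp_pos(),robot.get_contact_force())
save('wrist','w6');save('top','t6')
c=tcp(T0+M(y0)@[-.087,.013],y0)
print(robot.movel([*c,.010],.03,stop_force=1.5),robot.get_tcp_pos(),robot.get_contact_force(),c)
print(robot.get_time())
E
```

```text
False [ 0.48476601 -0.27070844  0.01020015] [ 0.76313219  0.18985621 -0.70213153]
True [ 0.47078957 -0.26574816  0.00961004] [ 0.01829957  0.77306458 -1.00862668] [ 0.46558035 -0.26420321]
28.825
```

View pics/w6.png

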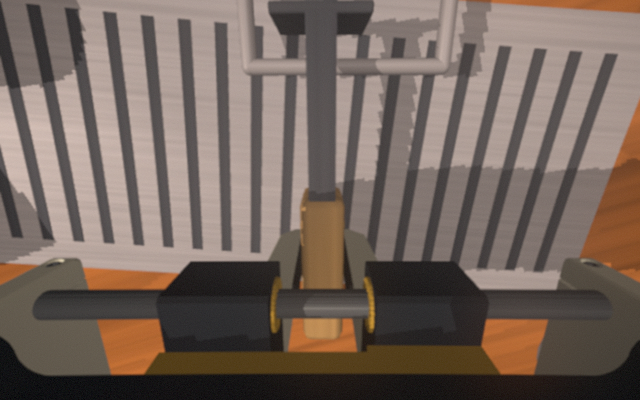

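The lip (272–372, row 18) is inside the pull, whose cross wire is at row 67, and it is offset to the left leg as planned. Now the diagonal pull.

```bash
python3 - <<'E'
from h import *
def M(y): a=np.radians(y); return np.array([[np.cos(a),-np.sin(a)],[np.sin(a),np.cos(a)]])
tip=np.array([.125,0]); P=np.array([.546,-.259]);yp=-22.9
f=P+M(yp)@[-.0835,.022]-M(yp)@tip
print(robot.movel([*f,.0098],.045,[180,0,yp]),robot.get_tcp_pos(),robot.get_contact_force(),robot.get_width())
save('wrist','w7');save('top','t7')
for n in('tray','cup1'):
    for r in robot.mark_of('top',n)[:6]: print(n,r['confidence'],p2w('top',r['position'],.003))
print(robot.get_time())
a=cv2.imread('pics/w7.png');b=cv2.imread('pics/t7.png')[120:320,250:500]
cv2.imwrite('pics/c7.png',np.vstack([cv2.resize(a,(480,300)),cv2.resize(b,(375,300),interpolation=cv2.INTER_CUBIC).copy() if 0 else cv2.copyMakeBorder(cv2.resize(b,(375,300),interpolation=cv2.INTER_CUBIC),0,0,0,105,cv2.BORDER_CONSTANT)]))
E
```

```text
False [ 0.3633547  -0.15832516  0.01005749] [ 4.08913148 -3.31782982 -3.55834609] 0.2578028416424266
tray 0.74 [ 0.55772141 -0.24779196  0.003     ]
cup1 0.73 [ 0.60808658 -0.12506651  0.003     ]
cup1 0.68 [ 0.53200195 -0.29654292  0.003     ]
cup1 0.64 [ 0.48677987 -0.37071692  0.003     ]
cup1 0.64 [ 0.44691956 -0.59794523  0.003     ]
cup1 0.61 [ 0.85244075 -0.08256976  0.003     ]
cup1 0.51 [ 0.57533388 -0.20723931  0.003     ]
32.575
```

View pics/c7.png

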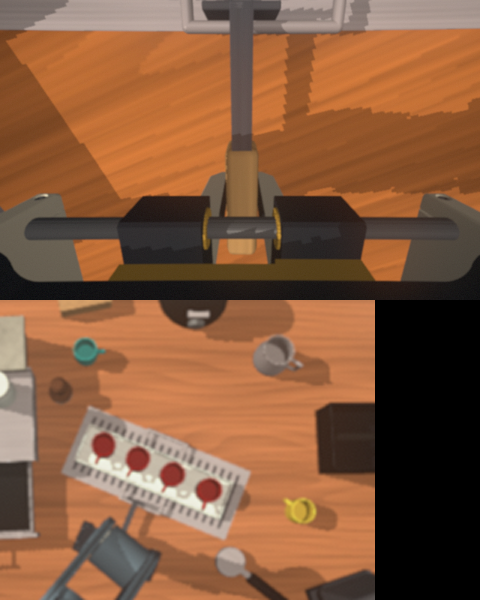

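The tray sits centred and parallel on the plate, with all four cups upright. Next I'll release the hook, put it back in the drawer and shut the drawer.

```bash
python3 - <<'E'
from h import *
p=np.array(robot.get_tcp_pos()); y=np.radians(-22.9); u=np.array([np.cos(y),np.sin(y),0]);v=np.array([-u[1],u[0],0])
robot.movel(p+u*.016-v*.008,.05); q=p+u*.016-v*.008
print(robot.get_contact_force())
robot.movel([q[0],q[1],.09],.1); robot.movel([q[0],q[1],.26],.25)
robot.move_ptp([.44,.301,.26],[180,0,-91.2])
robot.movel([.44,.301,.08],.2)
print('place',robot.movel([.44,.301,.028],.04,stop_force=4),robot.get_tcp_pos())
robot.move_gripper(.40); robot.movel([.44,.301,.2],.2)
save('wrist','w8')
for n in('hook','hook_tip'):
    for r in robot.mark_of('wrist',n)[:1]: print(n,r['confidence'],p2w('wrist',r['position'],.022))
robot.move_gripper(.33)
o=[180,0,91.9]; h=np.array([.3434,.2300])
robot.move_ptp([*h,.15],o)
save('wrist','w8b')
for r in robot.mark_of('wrist','drawer_handle')[:1]: print(r['confidence'],p2w('wrist',r['position'],.073))
print(robot.movel([*h,.054],.1,stop_force=6))
robot.move_gripper(0); p=np.array(robot.get_tcp_pos()); print(p,robot.get_width())
u=np.array([np.cos(np.radians(1.9)),np.sin(np.radians(1.9)),0])
robot.movel(p+u*.15,.12)
print('shut',robot.movel(p+u*.175,.03,stop_force=12),robot.get_tcp_pos(),robot.get_contact_force())
robot.move_gripper(.33); p=np.array(robot.get_tcp_pos()); robot.movel([p[0],p[1],.25],.2)
save('wrist','w9')
for r in robot.mark_of('wrist','drawer_handle')[:1]: print(r['confidence'],p2w('wrist',r['position'],.073))
print(robot.get_time())
E
```

```text
[-0.22651688  0.23144423 -0.81480088]
place True [0.43993136 0.30091293 0.02830102]
hook 0.95 [0.44173521 0.30848434 0.022     ]
hook_tip 0.63 [0.43482194 0.17584345 0.022     ]
0.62 [0.34400377 0.22464431 0.073     ]
False
[0.34351167 0.23006706 0.05427444] 0.09565960036406831
shut True [0.51293216 0.23777403 0.05428266] [-0.79155397  0.29610902  4.41299851]
0.94 [0.51302063 0.23299012 0.073     ]
50.7
```

```bash
python3 - <<'E'
from h import *
robot.move_gripper(0)
p=np.array(robot.get_tcp_pos())
robot.movel([.470,.2355,.12],.2); robot.movel([.470,.2355,.056],.15)
print('push',robot.movel([.50,.2365,.056],.03,stop_force=15),robot.get_tcp_pos(),robot.get_contact_force())
robot.movel([.46,.2350,.056],.1); robot.movel([.46,.235,.25],.25)
robot.move_gripper(.80)
robot.move_ptp([.45,-.215,.34],[180,0,-22.9])
save('wrist','w10')
for n,z in(('tray',0),('cup1',.003),('drip_plate',0)):
    for r in robot.mark_of('wrist',n)[:6]: print(n,np.round(r['position']),round(r['confidence'],2),p2w('wrist',r['position'],z))
print(robot.get_time())
E
```

```text
push True [0.49245997 0.2360766  0.05528331] [ 0.57023926  0.56737327 -0.20364043]
tray [317.  98.] 0.89 [ 0.55453042 -0.24793349  0.        ]
cup1 [537.  71.] 0.95 [ 0.45045499 -0.5996315   0.003     ]
cup1 [348.  96.] 0.92 [ 0.53723662 -0.29805408  0.003     ]
cup1 [401.  97.] 0.8 [ 0.50036558 -0.38186761  0.003     ]
cup1 [239.  96.] 0.62 [ 0.60850953 -0.12796526  0.003     ]
cup1 [291.  93.] 0.59 [ 0.57955362 -0.21151361  0.003     ]
58.1
```

View pics/w10.png

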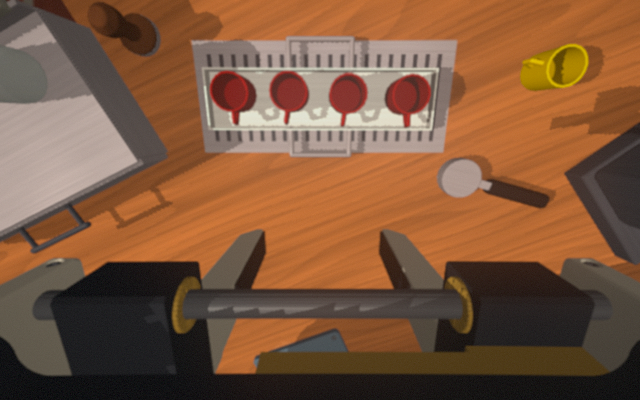

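Four cups stand in the tray, rims near (232,92), (289,91), (348,93) and (408,95). The tray is centred on the plate.

```bash
python3 - <<'E'
from h import *
m=np.array([[.6085,-.128],[.5796,-.2115],[.5372,-.298],[.5004,-.3819]])
im=cv2.imread('pics/w10.png').astype(int)
red=((im[...,2]>70)&(im[...,2]-im[...,1]>50)&(im[...,2]-im[...,0]>50)&(abs(im[...,1]-im[...,0])<35)).astype(np.uint8); 
y=np.radians(-22.9);M=np.array([[np.cos(y),-np.sin(y)],[np.sin(y),np.cos(y)]])
r=np.array([p2w('wrist',u,.063)[:2] for u in((232,92),(289,91),(348,93),(408,95))])
for q in (m,r): print(np.round(q,4).tolist(),np.round((q-[.546,-.259])@M,4).tolist())
# go over first cup, close view
c=(m[3]+r[3])/2
robot.move_ptp([*c,.13],[180,0,-22.9]); robot.move_gripper(.8)
print(robot.get_tcp_pos(),robot.get_time()); save('wrist','w11')
E
```

```text
[[0.6085, -0.128], [0.5796, -0.2115], [0.5372, -0.298], [0.5004, -0.3819]] [[0.0066, 0.145], [0.0125, 0.0568], [0.0071, -0.0394], [0.0058, -0.131]]
[[0.6076, -0.1345], [0.576, -0.2137], [0.5391, -0.2939], [0.5014, -0.3757]] [[0.0083, 0.1386], [0.01, 0.0534], [0.0073, -0.0348], [0.0044, -0.1248]]
[ 0.50172471 -0.37863864  0.13190781] 59.3667
```

View pics/w11.png

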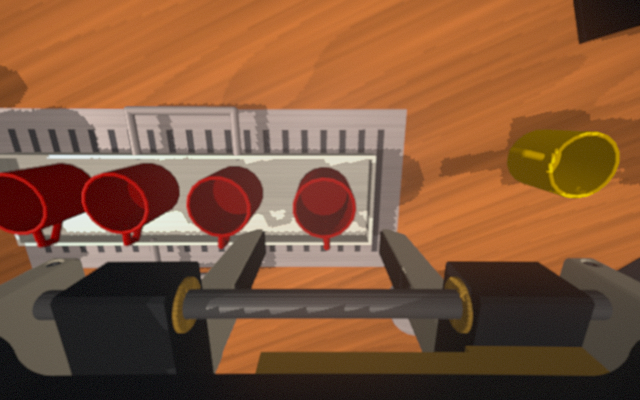

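The cup is centred laterally, with its rim centre at (324,205). Now I'll descend and test the light grip.

```bash
python3 - <<'E'
from h import *
c=p2w('wrist',(324,205),.063);l=p2w('wrist',(293,205),.063);r=p2w('wrist',(355,205),.063);print(c,np.linalg.norm(l-r),robot.get_tcp_pos())
robot.movel([c[0],c[1],.13],.1)
print(robot.movel([c[0],c[1],.032],.1,stop_force=5),robot.get_contact_force())
for w in (.66,.64,.632,.628,.624,.62,.616,.612):
    robot.move_gripper(w); f=robot.get_finger_force(); print(w,robot.get_width(),f)
    if f>10: break
print(robot.get_contact_force(),robot.get_time())
E
```

```text
[ 0.50386342 -0.38169772  0.063     ] 0.05516504505682039 [ 0.50156494 -0.37858206  0.1315754 ]
False [-0.19028917 -0.22565747 -0.73717181]
0.66 0.6571392278243874 0.0
0.64 0.6394282954907297 0.14552827225998044
0.632 0.635160229625657 4.310202144552022
0.628 0.6312256353639661 9.187633241526783
0.624 0.6303663337972767 14.607745287939906
[0.0114487  1.19773086 0.13898408] 62.2
```

```bash
cat >> h.py <<'E'
YT=-22.9; S0=np.array([.660,.239]); YS=1.9
def grip():
    for w in (.66,.64,.632,.626,.622,.619,.616,.613,.61):
        robot.move_gripper(w); f=robot.get_finger_force()
        if f>=18: break
    print('grip',w,robot.get_width(),f)
def place(sy,sx=-.048):
    a=np.radians(YS); t=S0+np.array([[np.cos(a),-np.sin(a)],[np.sin(a),np.cos(a)]])@[sx,sy]
    p=robot.get_tcp_pos(); robot.movel([p[0],p[1],p[2]+.02],.05); print('lifted',robot.get_finger_force())
    robot.movel([p[0],p[1],.25],.2)
    robot.move_ptp([*t,.25],[180,0,YS]); print('moved',robot.get_finger_force(),robot.get_width())
    robot.movel([*t,.150],.15)
    print('down',robot.movel([*t,.124],.025,stop_force=2.0),robot.get_tcp_pos(),robot.get_time())
    robot.move_gripper(.70); robot.move_gripper(.78); robot.movel([*t,.25],.2)
def locate(c):
    "hover at c and refine the cup centre from its red rim"
    robot.move_ptp([*c,.15],[180,0,YT]); robot.move_gripper(.8); robot.hold(.3)
    pose=(robot.get_tcp_pos(),robot.get_tool_rot()); robot.grab_frame('wrist')
    best=[]
    for r in robot.mark_of('wrist','cup1'): best.append(p2w('wrist',r['position'],.003,pose)[:2])
    best=sorted(best,key=lambda q:np.linalg.norm(q-c)); print(c,best[:2]); return best[0] if best else None
E
python3 - <<'E'
from h import *
grip(); place(.15)
save('wrist','w12')
for r in robot.mark_of('wrist','cup1')[:3]: print(r['confidence'],p2w('wrist',r['position'],.1))
b=locate(np.array([.538,-.296])); save('wrist','w13'); print(robot.get_time())
a=cv2.imread('pics/w12.png');b=cv2.imread('pics/w13.png')
cv2.imwrite('pics/c13.png',np.vstack([cv2.resize(a,(464,290)),cv2.resize(b,(464,290))]))
E
```

```text
grip 0.619 0.6276847507739123 21.83490545488894
lifted 21.83228817768395
moved 21.83236132375896 0.6296419814764939
down True [0.6068726  0.38722143 0.12876599] 69.6667
0.62 [0.60382159 0.38781084 0.1       ]
[ 0.538 -0.296] [array([ 0.53985214, -0.29208466]), array([ 0.58076968, -0.21222212])]
74.5
```

View pics/c13.png

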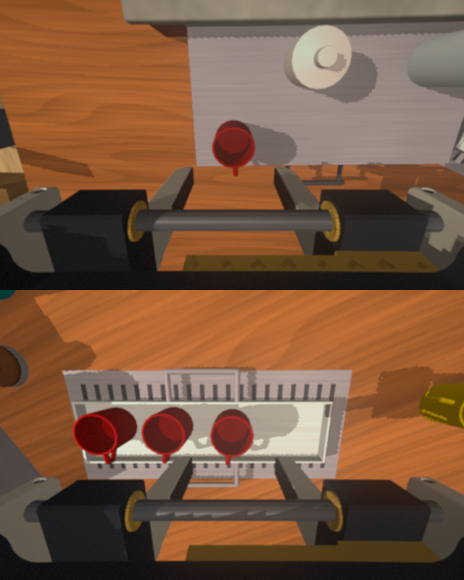

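The first cup stands upright on the shelf and the next one is centred between the fingers. I'll carry on with the other three.

```bash
python3 - <<'E'
from h import *
def pick(c):
    robot.movel([*c,.13],.1); print('desc',robot.movel([*c,.032],.1,stop_force=5)); grip()
pick([.540,-.2935]); place(.05,-.043)
for c,sy in ((np.array([.5775,-.213]),-.05),(np.array([.609,-.132]),-.15)):
    b=locate(c)
    if b is None or np.linalg.norm(b-c)>.015: print('CHECK',b); break
    pick((b+c)/2); place(sy,-.043)
robot.move_ptp([.47,.0,.40],[180,0,0]); robot.move_gripper(1.0)
save('top','t14');save('scene','s14')
for r in robot.mark_of('top','tray')[:2]: print('tray',r['confidence'],p2w('top',r['position'],0))
for n in('jar','sugar_tin','cup1','tamper'):
  for r in robot.mark_of('top',n)[:6]: print(n,r['confidence'],p2w('top',r['position'],0 if n=='tamper' else .1))
for r in robot.mark_of('top','drawer_handle')[:1]: print(p2w('top',r['position'],.073))
print(robot.get_time())
a=cv2.imread('pics/t14.png')[110:300,120:480];b=cv2.imread('pics/s14.png')[80:380,140:540]
cv2.imwrite('pics/c14.png',np.hstack([cv2.resize(a,(400,211)) if 0 else cv2.copyMakeBorder(cv2.resize(a,(400,211),interpolation=cv2.INTER_CUBIC),0,89,0,0,cv2.BORDER_CONSTANT),b]))
E
```

```text
desc False
grip 0.616 0.6233508479510009 19.185100235044956
lifted 19.156391476280987
moved 19.156598076224327 0.6268279717137286
down True [0.61517662 0.28746773 0.12880344] 83.2083
[ 0.5775 -0.213 ] [array([ 0.57995417, -0.21409853]), array([ 0.61013235, -0.12803037])]
desc False
grip 0.613 0.6233567029714461 21.53505239635706
lifted 21.51600985787809
moved 21.516083632595837 0.6251383777541195
down True [0.6184739  0.18754445 0.12882488] 95.6083
[ 0.609 -0.132] [array([ 0.60954434, -0.12534683])]
desc False
grip 0.622 0.6294486297796773 19.312221156433225
lifted 19.289761818945408
moved 19.289891151711345 0.6324951295382487
down True [0.62182139 0.08774375 0.12878455] 106.15
tray 0.68 [ 0.55911563 -0.24655549  0.        ]
jar 0.92 [0.72501759 0.11155232 0.1       ]
jar 0.42 [0.59192067 0.38935701 0.1       ]
sugar_tin 0.58 [0.72179956 0.2859232  0.1       ]
cup1 0.9 [0.62194545 0.28866241 0.1       ]
cup1 0.77 [0.60465167 0.09124441 0.1       ]
cup1 0.76 [ 0.81348053 -0.08718522  0.1       ]
cup1 0.7 [0.60419253 0.38421623 0.1       ]
cup1 0.59 [0.61785021 0.19159865 0.1       ]
cup1 0.48 [ 0.43197557 -0.56159783  0.1       ]
tamper 0.65 [ 0.74631821 -0.02361076  0.        ]
[0.5159843  0.24450398 0.073     ]
109.5833
```

View pics/c14.png

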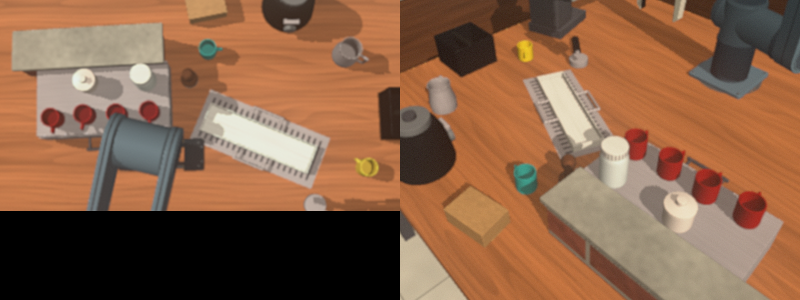

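All four cups stand upright on the shelf. The empty tray is on the plate, the drawer is shut, and the jar, tin and tamper are where they were.

```bash
python3 -c "
from station import robot
print(robot.sign_off())"
```

```text
the job is handed in; nothing more can be done
None
```

I handed the job in at about 110 s: the tray is on the drip plate and empty, all four red cups stand upright on the shelf (gripped at 19–22 N), the hook is back in the drawer, and the drawer is shut; no verdict was returned.

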